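# Prop up a stone wedging slab with a pry bar and a shim

### The arm

A 6-joint arm with a two-finger parallel gripper is mounted at the origin on the work surface; the furniture and walls round the work are solid. World frame = base frame: x ahead of the robot, y to its left, z up, the work surface at z = 0. Lengths are in m, angles in rad, forces in N, time in s.
With the tool pointing down it reaches from about 0.325 to 0.9 m from the base axis. Payload 6.1 kg.
Tool frame: the origin (TCP) lies midway between the tips of the shut fingers; the grasp point (between the pads) lies 19 mm behind it; y points along the fingers, x is the direction in which the jaws open and shut, and the axes are right-handed (so a half turn about y gives the same grasp; the last joint's range is limited). The gripper opens to 85 mm and grips with 20 to 120 N. Pads are 22 mm wide; open, the fingers measure 114 mm over their backs; the gripper's body (76 mm by 85 mm) begins 54 mm behind the grasp point. The pads swing forward as they close: fully open they stand 13 mm farther back than shut.
Start: joints at [-1.401, 0.22, 1.526, -0, 1.395, -0.126], TCP at [0.182, -0.598, 0.231] pointing down, gripper open.
Joint ranges: [-2.98, 2.98], [-0.91, 2.08], [0.09, 2.57], [-1.24, 4.39], [0.2, 2.65], [-2.68, 2.68]. Speed limits (rad/s): [2.57, 2.57, 3.01, 3.14, 3.14, 3.14].

### API

Orientations are given as a unit quaternion [x, y, z, w].
In Python, from rig import manip, planner, optics, job, search_frame, cut_out, pinpoint gives the robot as it stands. The module is installed in compiled form; this text tells all that it offers. Calls block until the motion is done:
- manip.move_to(position, orientation): joint-space move of the TCP to a pose.
- manip.servo_line(position, ori=None, max_speed=0.15, stop_force=None): straight line of the TCP; ori=None keeps the orientation; max_speed is the mean speed in m/s. With stop_force (N) it stops when the force on the tool has changed by that much, and returns True; else False.
- manip.move_j(angles): joint-space move.
- manip.command_gripper(opening, squeeze=None): finger opening in m; squeeze is the grip in N (None keeps the last); returns when the fingers have stopped.
- manip.sleep(seconds).
- planner.ik(position, orientation): joint angles nearest the present ones, or None.
- manip.read_state(): the state.
- optics.snapshot(name): name is "side" or "top" or "wrist"; returns the picture (420x560x3 uint8, blue, green, red); there is no depth.
- optics.calibration(name): a dict with "fov_y" (degrees; the focal length in pixels is half the picture's height over the tangent of half this angle, whatever the lens; pixels are square), "cx", "cy" (the principal point, pixels), "k1" (the pictures are not rectified: a ray, as slopes to the right and down, at radius r is drawn at 1 + k1 r^2 times it, then the intrinsics apply), "camera_from_world" (4x4, takes a point from world to camera coordinates). Camera axes: x right, y up, looking along -z (the intrinsics and any distortion apply to the point x, -y, -z); pixel columns grow to the right and rows downward; lengths in m; the calibration is good to about 2 mm. A picture is of the moment at which its call begins: read the wrist's pose just before it. calibration takes no time and is no camera call; for the wrist camera it gives the pose at the moment of the call.
A pose or a line that the arm cannot do raises manip.Unreachable and nothing moves.
- job.hand_in(): hands the job in, once; it reports no verdict.
Trained networks look in the newest picture that a camera, given by its name, has taken for a name from the list of things; names that differ only in an ending like _2 or _b are one class to them, and where a whole thing is asked for, a point or a joint stands for the part that bears it (a point fixed in the world has none). Each returns a list of dicts, best first, with "conf" (0 to 1); they miss things now and then, are a little off and sometimes report something else, mostly with a low value. They report only what shows in the picture. A call takes as long as a camera call. They do not tell look-alikes from the thing itself.
- search_frame(camera, name): "uv" ([column, row] in pixels, amid what is visible of it).
- cut_out(camera, name): "mask" (420x560 bool, what is visible of it) and "uv" ([column, row] in pixels, amid what is visible of it).
- pinpoint(camera, name): "uv" ([column, row] in pixels: a listed point, or the origin of a listed thing).
The state is a dict: "t": time; "qpos": joint angles; "joint_vel": joint speeds; "joint_torque": joint torques, N m; "ee_pos": TCP position; "orientation": TCP orientation; "ft_force": force on the tool from outside, world axes, zero at the start; "moment": the same for the moment, N m; "finger_gap": finger opening in m.
Only numpy, scipy, OpenCV 4.12 (cv2) and the standard library are available. Lean on these libraries where they do the work, as an engineer would, in place of code of your own. Each camera call takes 0.05 s, during which the arm holds its last target. There are 200 camera calls.

### The job

Prop up the stone slab so that its underside can dry: hook the pry bar's bent toe into the slab's lifting notch over the wooden fulcrum ridge, press the handle down and swing it sideways under the steel hook, so that the bar alone keeps the slab's near edge up. Slip the wooden shim a quarter of its length under the raised edge, on the solid part beside the notch; then take the bar again, unhook it, let the slab down on the shim, and lay the bar flat on the bare worktop. Leave the slab where it is and the wooden stamp and the clay ring alone.

Things in the scene. Friction and masses are not known exactly. Their poses are not given: they have to be found in the camera images.
- stand: Fixed lever stand: plywood base 6 mm thick with a dark fulcrum ridge and a steel hook. Origin on the worktop under the ridge where the bar crosses it; +x points to the slab. The base spans x -145 to +18, y -68 to +14 mm. The slab's near face stands 56 to 64 mm off along +x, its notch centred within 8 mm of y = 0. The bare lane at y about +60 mm is for the shim.
- fulcrum (a point): Top of the fulcrum ridge, 18 mm above the worktop (stand x 0, y 0). The ridge is a round bar of radius 6 mm along the stand's y, from y -28 to +14 mm.
- hook (a point): Underside of the hook, 32 mm above the worktop, at stand x -115, y -34 mm. The hook is an 8 mm rod: a post at y -53 mm bent over at the top (axis 36 mm high) towards +y, ending at y -19 mm; below it is open from y -49 mm. A bar swung under it is kept down by it alone, pressed up against it by the slab's weight.
- slab: Loose marble slab on a wooden baseboard, 130 (x) x 150 (y) x 40 mm, about 1.8 kg. Origin at the centre of the underside; near face at x -65 mm, x axis runs away from the stand. The baseboard has a lifting notch open to the near face and below: y -50 to 0, 12 mm high, 30 mm deep. It tips about its far lower edge; lifting takes some 10 N at the toe.
- slab_edge (a point): Lower near edge of the slab at y +35 mm in the slab's frame, the middle of the solid part where the shim goes in; at height 0 while the slab lies flat, about 20 mm when the bar is hooked.
- notch (a point): Middle of the notch's mouth (slab y -25 mm), on its ceiling 12 mm above the worktop.
- bar: Loose dark steel pry bar, 0.22 kg, 200 mm long, 20 mm wide, lying flat, toe to the left. Straight shank 155 mm long, 7 mm thick; origin at the centre of its underside, x towards the toe, z up. From x +77.5 mm a 48 mm toe, 4.5 mm thick, bends up 16 degrees. In use the toe goes 12 mm into the notch, fulcrum under x +50 mm, handle raised 22 degrees before levering, 3.5 degrees when hooked.
- bar_tip (a point): Middle of the toe's end, at x +122.5 mm, z +15.5 mm in the bar's frame. To pass under the hook the handle must be pressed about 5 mm lower than the hook then holds it.
- shim: Loose plain wooden block 120 (x) x 32 (y) x 14 mm, 50 g, lying flat; origin at the centre of its underside. It is too thick to enter the notch while the slab lies flat. Bar and shim may start in either of two places to the right of the stand.
- shim_nose (a point): Middle of the shim's end face at its x = +60 mm, 7 mm above its underside; this end, which points left at the start, goes under the slab.
- stamp_block: Bystander: wooden stamp 34 x 34 mm with a knob on top, 58 mm high, origin under its centre.
- clay_ring: Bystander: thick ring of grey clay 52 mm across, 32 mm high, origin under its centre.
Not all that is in view belongs to the job. Of the things that look like the bar, the larger one is meant.

How it is judged:
By the outcome, as a careful person would: the job done as asked, in the order asked, and still so for the second after the job is handed in, with the robot touching nothing.
It also fails if it takes over 72 s, if anything falls off the work surface, if the arm or the gripper's body presses on something with over 40 N, if the wrist force passes 120 N, or if a joint passes its speed limit or range.

## Working session

There is one attempt and no reset: what is moved stays moved. The work goes in short steps, each a Python script; the robot and the scene stay as the last script left them, time stands still between calls to the robot, and variables do not carry over. Pictures are saved under pics/ and viewed, about 8 in all and at most 12, crops included, and the job is handed in when it is done.

```bash
mkdir -p pics; cat > h.py <<'E'
import numpy as np, cv2
from rig import manip, planner, optics, job, search_frame, cut_out, pinpoint
from scipy.spatial.transform import Rotation as R
def snap(cam,fn=None):
    c=optics.calibration(cam); im=optics.snapshot(cam)
    if fn: cv2.imwrite('pics/'+fn,im)
    return im,c
def KD(c):
    f=210/np.tan(np.radians(c['fov_y'])/2)
    return np.array([[f,0,c['cx']],[0,f,c['cy']],[0,0,1.]]),np.array([c['k1'],0,0,0.])
def ray(c,uv):
    K,D=KD(c); p=cv2.undistortPoints(np.array([[uv]],float),K,D)[0,0]
    M=np.array(c['camera_from_world']); d=M[:3,:3].T@np.array([p[0],-p[1],-1]); o=-M[:3,:3].T@M[:3,3]
    return o,d
def atz(c,uv,z):
    o,d=ray(c,uv); return o+d*(z-o[2])/d[2]
def proj(c,P):
    K,D=KD(c); M=np.array(c['camera_from_world']); q=np.atleast_2d(P)@M[:3,:3].T+M[:3,3]
    q=q*[1,-1,-1]; return cv2.projectPoints(q,np.zeros(3),np.zeros(3),K,D)[0][:,0]
def tri(c1,u1,c2,u2):
    o1,d1=ray(c1,u1);o2,d2=ray(c2,u2)
    A=np.stack([d1,-d2],1); s=np.linalg.lstsq(A,o2-o1,rcond=None)[0]
    a,b=o1+s[0]*d1,o2+s[1]*d2; return (a+b)/2,np.linalg.norm(a-b)
E
python3 - <<'E'
from h import *
np.set_printoptions(precision=4,suppress=True)
a,ct=snap('top','top0.png'); b,cs=snap('side','side0.png')
cv2.imwrite('pics/both0.png',np.vstack([a,b])[:, :] if 0 else cv2.resize(np.hstack([a,b]),(800,300)))
for cam,c in(('top',ct),('side',cs)):
    print(cam,c['fov_y'],c['k1'],ray(c,(280,210)))
Z=dict(stand=0,fulcrum=.018,hook=.032,slab=0,slab_edge=0,notch=.012,bar=0,bar_tip=.0155,shim=0,shim_nose=.007,stamp_block=0,clay_ring=0)
for n,z in Z.items():
  for cam,c in(('top',ct),('side',cs)):
    for r in pinpoint(cam,n)[:3]: print(n,cam,round(r['conf'],2),np.array(r['uv']),atz(c,r['uv'],z))
print(manip.read_state()['t'])
E
```

```text
top 43.52103093797978 -0.14796078727519382 (array([0.1891, 0.0081, 1.5915]), array([ 0.1063,  0.0088, -0.9943]))
side 53.29560360228731 -0.035195817626052825 (array([ 0.3082, -0.7934,  0.5737]), array([ 0.0626,  0.8353, -0.5464]))
stand top 0.56 [213.6 184.4] [0.4399 0.2255 0.    ]
stand side 0.73 [300.2 180.8] [0.4401 0.2324 0.    ]
stand side 0.39 [291.5 170.7] [0.4206 0.2937 0.    ]
fulcrum top 0.58 [213.4 180.9] [0.4478 0.2237 0.018 ]
fulcrum side 0.76 [300.3 174.5] [0.4399 0.2363 0.018 ]
fulcrum side 0.55 [310.9 211.1] [0.4467 0.0492 0.018 ]
hook top 0.69 [246.7 162.3] [0.5013 0.1213 0.032 ]
hook side 0.89 [330. 194.] [0.5014 0.1051 0.032 ]
hook side 0.53 [290.9 168.9] [0.4136 0.2438 0.032 ]
slab top 0.9 [177.3 199.5] [0.3942 0.3375 0.    ]
slab top 0.18 [201.3 210.8] [0.3587 0.2628 0.    ]
slab side 0.66 [272.1 163.8] [0.3656 0.3394 0.    ]
slab_edge top 0.84 [201.6 211.2] [0.3575 0.2618 0.    ]
slab_edge side 0.72 [270.1 178.2] [0.3559 0.2494 0.    ]
notch top 0.55 [195.4 190.9] [0.4186 0.2795 0.012 ]
bar top 0.86 [309.8 171.8] [ 0.4763 -0.0701  0.    ]
bar top 0.65 [197.6 190
[... 353 characters left out ...]
ip side 0.65 [311.3 212.5] [0.4475 0.0467 0.0155]
shim top 0.73 [393.9 182.8] [ 0.4405 -0.3287  0.    ]
shim side 0.97 [331.6 345.4] [ 0.4355 -0.335   0.    ]
shim_nose top 0.73 [376.6 185. ] [ 0.4328 -0.2736  0.007 ]
shim_nose side 0.86 [332.8 315.7] [ 0.4468 -0.2758  0.007 ]
stamp_block top 0.53 [290.8 204.3] [ 0.3764 -0.0109  0.    ]
stamp_block top 0.23 [194.  190.3] [0.4222 0.286  0.    ]
stamp_block side 0.56 [330.5 347.6] [ 0.4329 -0.3394  0.    ]
stamp_block side 0.53 [287.5 232.5] [ 0.3856 -0.0121  0.    ]
clay_ring top 0.61 [355.5 201.6] [ 0.3831 -0.2085  0.    ]
clay_ring side 0.56 [295.7 288.7] [ 0.3875 -0.1973  0.    ]
clay_ring side 0.27 [274.6 167.2] [0.3721 0.317  0.    ]
1.3
```

View pics/top0.png

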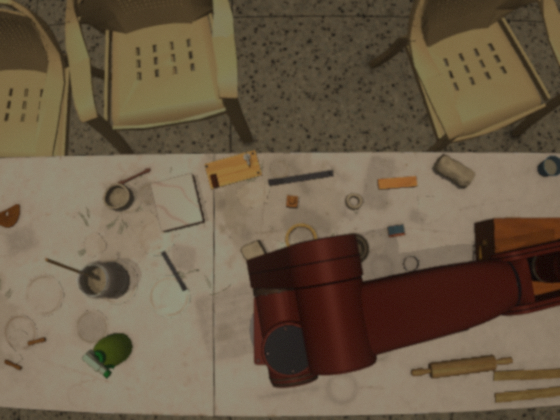

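View pics/side0.png

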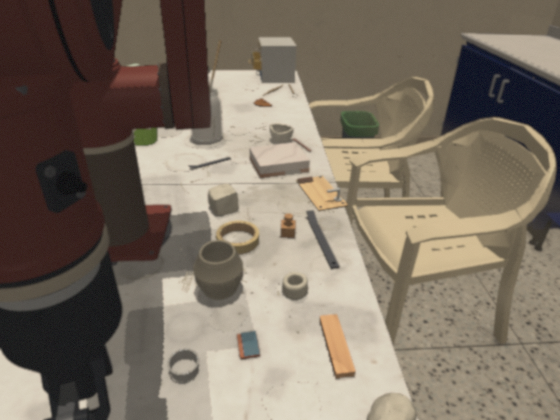

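The pictures show, in top-view pixels:
- The large dark bar is at (300,177). A small look-alike lies at (174,270), and the dark rods on the left at (65,265) are no match. I choose the one at (300,177).
- The shim is at (397,183), the stamp at (292,201) and the clay ring at (354,201).
- The stand is at (233,168) and the slab at (177,202).

Next I'll go above the work and look from close by with the wrist camera.

```bash
cat >> h.py <<'E'
np.set_printoptions(precision=4,suppress=True)
def Rbar(yaw,pitch=0):  # pitch>0: toe down (handle raised)
    return R.from_euler('ZY',[yaw,pitch]).as_matrix()
def toolq(Rb,s):
    x=s*Rb[:,1]; y=-Rb[:,2]; return R.from_matrix(np.stack([x,y,np.cross(x,y)],1)).as_quat()
E
python3 - <<'E'
from h import *
s0=manip.read_state(); print(s0['orientation'],R.from_quat(s0['orientation']).as_matrix())
for yaw in (98,):
  for s in (1,-1):
    for p in ([.46,-.07,.01],[.46,.14,.06],[.43,.14,.35],[.36,.23,.03],[.44,-.35,.01]):
      for pit in (0,.4):
        print(s,p,pit,planner.ik(p,toolq(Rbar(np.radians(yaw),pit),s)))
E
```

```text
[-0.5682  0.4209 -0.4209  0.5682] [[ 0.2915  0.      0.9566]
 [-0.9566  0.      0.2915]
 [-0.     -1.      0.    ]]
1 [0.46, -0.07, 0.01] 0 None
1 [0.46, -0.07, 0.01] 0.4 None
1 [0.46, 0.14, 0.06] 0 None
1 [0.46, 0.14, 0.06] 0.4 [ 0.3939  0.2051  1.9516 -0.4301  1.1288 -2.6729]
1 [0.43, 0.14, 0.35] 0 None
1 [0.43, 0.14, 0.35] 0.4 None
1 [0.36, 0.23, 0.03] 0 None
1 [0.36, 0.23, 0.03] 0.4 [ 0.6502  0.214   2.0132 -0.382   1.1468 -2.4315]
1 [0.44, -0.35, 0.01] 0 [-0.8122  0.3386  1.8392 -0.      0.9638  2.1897]
1 [0.44, -0.35, 0.01] 0.4 None
-1 [0.46, -0.07, 0.01] 0 [-0.3208  0.1364  2.0888 -0.      0.9163 -0.4604]
-1 [0.46, -0.07, 0.01] 0.4 [-0.045   0.1502  2.1406 -0.5354  0.8486  0.1736]
-1 [0.46, 0.14, 0.06] 0 [ 0.1312  0.0785  2.0346 -0.      1.0285 -0.0084]
-1 [0.46, 0.14, 0.06] 0.4 [ 0.3939  0.2051  1.9516 -0.4301  1.1288  0.4687]
-1 [0.43, 0.14, 0.35] 0 [ 0.1401 -0.2561  1.7777 -0.      1.6201  0.0004]
-1 [0.43, 0.14, 0.35] 0.4 [ 0.4176 -0.1496  1.7353 -0.3856  1.6641  0.2627]
-1 [0.36, 0.23, 0.03] 0 [ 0.3835  0.0068  2.179  -0.      0.9558  0.2439]
-1 [0.36, 0.23, 0.03] 0.4 [ 0.6502  0.214   2.0132 -0.382   1.1468  0.7101]
-1 [0.44, -0.35, 0.01] 0 [-0.8122  0.3386  1.8392 -0.      0.9638 -0.9518]
-1 [0.44, -0.35, 0.01] 0.4 [-0.6487  0.2145  2.0636 -0.4853  0.6293 -0.4264]
```

```bash
python3 - <<'E'
from h import *
q=toolq(Rbar(np.radians(98)),-1)
Z=dict(stand=0,fulcrum=.018,hook=.032,slab=0,slab_edge=0,notch=.012,bar=0,bar_tip=.0155,shim=0,shim_nose=.007,stamp_block=0,clay_ring=0)
import pickle
for i,(p,names) in enumerate([([.42,-.22,.36],['bar','bar_tip','shim','shim_nose','clay_ring','stamp_block']),([.40,.14,.36],['bar','bar_tip','stand','fulcrum','hook','slab','slab_edge','notch','stamp_block'])]):
    manip.move_to(p,q); manip.sleep(.15)
    im,c=snap('wrist',f'w{i}.png'); pickle.dump(c,open(f'w{i}.pkl','wb'))
    print(c['fov_y'],c['k1'],ray(c,(280,210)))
    for n in names:
        for r in pinpoint('wrist',n)[:2]: print(n,round(r['conf'],2),np.array(r['uv']),atz(c,r['uv'],Z[n]))
print(manip.read_state()['t'])
E
```

```text
61.30585048521427 -0.06405820985725931 (array([ 0.4104, -0.1479,  0.5015]), array([ 0.0532, -0.2846, -0.9573]))
bar 0.68 [326.3  43.9] [ 0.4666 -0.063   0.    ]
shim 0.91 [278.3 234.3] [ 0.4412 -0.3353  0.    ]
shim_nose 0.8 [283.8 197.7] [ 0.4408 -0.2759  0.007 ]
clay_ring 0.83 [250.7 138.1] [ 0.383  -0.1988  0.    ]
61.30585048521427 -0.06405820985725931 (array([0.3911, 0.212 , 0.5018]), array([ 0.0538, -0.2853, -0.957 ]))
bar 0.62 [295.8 288.6] [ 0.4626 -0.0636  0.    ]
bar_tip 0.74 [295.4 218.5] [0.4423 0.0574 0.0155]
stand 0.88 [312.3 100.8] [0.441  0.2224 0.    ]
stand 0.59 [281.3   5.7] [0.3824 0.3342 0.    ]
fulcrum 0.71 [317.4 100.8] [0.4459 0.2229 0.018 ]
hook 0.85 [352.  185.2] [0.5096 0.1203 0.032 ]
slab 0.81 [281.9   4.7] [0.383  0.3355 0.    ]
slab_edge 0.78 [263.4  63.3] [0.3688 0.2611 0.    ]
notch 0.64 [307.5  60.5] [0.4255 0.2712 0.012 ]
stamp_block 0.97 [250.3 253.1] [ 0.3838 -0.0124  0.    ]
stamp_block 0.44 [262.4  62.7] [0.3674 0.2616 0.    ]
5.5
```

View pics/w0.png

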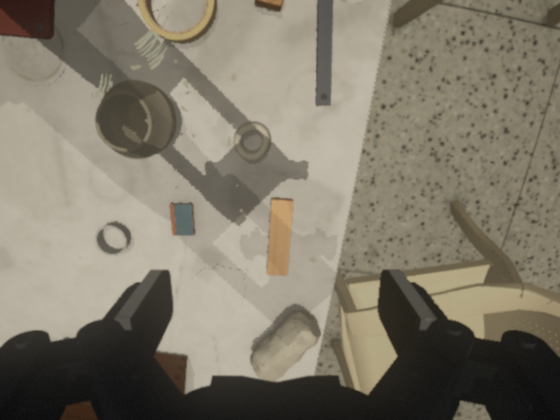

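View pics/w1.png

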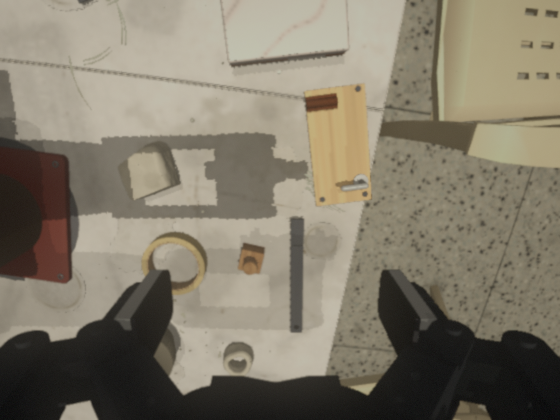

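w0 shows the shim at (280,237), the clay ring at (252,141), and the bar's handle end at (323,104). w1 shows the bar from (297,217) to (296,331), the base with the ridge at (322,101) and the hook at (355,184), and the slab's front top edge from (229,62) to (347,49). I'll rectify it to the base plane and measure there.

```bash
cat >> h.py <<'E'
def ortho(im,c,z,x0,x1,y0,y1,s=2000):  # rows: x decreasing downward? image right = -y... use col=(x-x0)*s,row=(y1-y)*s
    X,Y=np.meshgrid(np.arange(x0,x1,1/s),np.arange(y1,y0,-1/s))
    uv=proj(c,np.stack([X.ravel(),Y.ravel(),np.full(X.size,z)],1)).astype(np.float32)
    return cv2.remap(im,uv[:,0].reshape(X.shape),uv[:,1].reshape(X.shape),cv2.INTER_CUBIC)
E
python3 - <<'E'
from h import *
import pickle
c=pickle.load(open('w1.pkl','rb')); im=cv2.imread('pics/w1.png')
o=ortho(im,c,.006,.30,.54,.08,.28,2500)
cv2.imwrite('pics/o1.png',o)
c0=pickle.load(open('w0.pkl','rb')); im0=cv2.imread('pics/w0.png')
# shim mask: orange
hsv=cv2.cvtColor(im0,cv2.COLOR_BGR2HSV)
def rect(mask,c,z):
    n,l,st,ce=cv2.connectedComponentsWithStats(mask.astype(np.uint8))
    k=1+np.argmax(st[1:,4]); cn=cv2.findContours((l==k).astype(np.uint8),0,cv2.CHAIN_APPROX_NONE)[0][0][:,0]
    P=np.array([atz(c,u,z)[:2] for u in cn.astype(float)])
    r=cv2.minAreaRect((P*1e4).astype(np.float32)); print(np.array(r[0])/1e4,np.array(r[1])/10,r[2])
    return cn
m=np.zeros(im0.shape[:2],bool); m[185:285,255:305]=((hsv[...,1]>90)&(hsv[...,2]>120))[185:285,255:305]; print('shim'); rect(m,c0,.010)
h1=cv2.cvtColor(im,cv2.COLOR_BGR2HSV); g=im.max(2)
m=np.zeros(g.shape,bool); m[205:345,280:315]=(g<95)[205:345,280:315]; print('bar',m.sum()); rect(m,c,.007)
m=np.zeros(g.shape,bool); m[70:215,295:385]=((h1[...,1]>70)&(h1[...,2]>110))[70:215,295:385]; print('base'); rect(m,c,.006)
E
```

```text
shim
[ 0.4425 -0.3368] [ 31.038  120.5355] 4.4345316886901855
bar 1230
[ 0.4595 -0.0408] [ 16.6565 195.3397] 8.646550178527832
base
[0.4879 0.1663] [ 82.5044 161.9071] 15.145222663879395
```

View pics/o1.png

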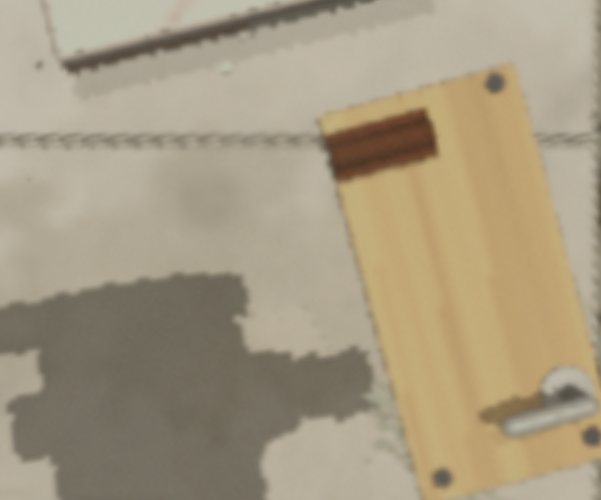

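```bash
python3 - <<'E'
from h import *
import pickle
q=toolq(Rbar(np.radians(104),-.45),-1)
p=[.385,.22,.28]
print(planner.ik(p,q))
manip.move_to(p,q); manip.sleep(.15)
im,c=snap('wrist','w2.png'); pickle.dump(c,open('w2.pkl','wb'))
print(ray(c,(280,210)))
Z=dict(fulcrum=.018,hook=.032,slab=0,slab_edge=0,notch=.012)
for n in Z:
    for r in pinpoint('wrist',n)[:2]: print(n,round(r['conf'],2),np.array(r['uv']),atz(c,r['uv'],Z[n]))
print(manip.read_state()['t'])
E
```

```text
[ 0.0011 -0.2844  1.9899  0.4359  1.5536 -0.2769]
(array([0.3852, 0.2244, 0.4418]), array([-0.0194,  0.1524, -0.9882]))
fulcrum 0.82 [323.6 278.8] [0.4465 0.2226 0.018 ]
hook 0.59 [359.1 383. ] [0.5089 0.1205 0.032 ]
slab 0.65 [290.6 182. ] [0.381 0.331 0.   ]
slab_edge 0.77 [268.2 233.4] [0.3693 0.2603 0.    ]
notch 0.75 [318.7 235.4] [0.4299 0.2718 0.012 ]
6.4667
```

View pics/w2.png

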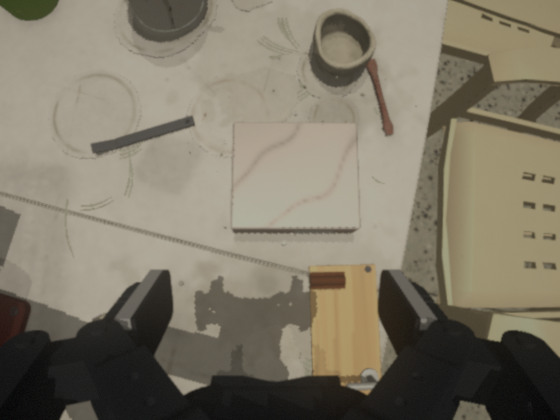

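```bash
python3 - <<'E'
from h import *
import pickle
c=pickle.load(open('w2.pkl','rb')); im=cv2.imread('pics/w2.png')
g=cv2.cvtColor(im,cv2.COLOR_BGR2GRAY).astype(float)
# near-face columns profile
for col in (245,270,295,310,325,345): print(col,[int(v) for v in g[222:240,col]])
print([int(v) for v in g[180,225:240]],[int(v) for v in g[180,350:368]])
for uv in [(233,122.5),(357.5,122.5),(359.5,228.5),(232,228.5)]: print(uv,atz(c,uv,.04))
for uv in [(232,233),(359,232.5)]: print(uv,atz(c,uv,0))
crop=im[205:300,220:390]; cv2.imwrite('pics/c2.png',cv2.resize(crop,None,fx=4.5,fy=4.5,interpolation=cv2.INTER_CUBIC))
E
```

```text
245 [173, 173, 173, 173, 169, 153, 128, 95, 80, 80, 106, 138, 146, 146, 147, 147, 146, 147]
270 [165, 163, 162, 165, 164, 151, 128, 96, 78, 74, 83, 107, 131, 144, 147, 146, 145, 145]
295 [172, 172, 172, 172, 168, 153, 131, 99, 85, 85, 90, 106, 128, 135, 145, 148, 150, 149]
310 [172, 172, 172, 171, 164, 146, 127, 99, 85, 88, 107, 135, 144, 147, 148, 149, 150, 150]
325 [171, 171, 171, 170, 161, 138, 126, 99, 84, 86, 94, 117, 141, 148, 149, 148, 149, 149]
345 [171, 171, 171, 170, 162, 142, 128, 98, 80, 74, 81, 111, 140, 147, 148, 148, 148, 148]
[169, 169, 169, 170, 170, 167, 155, 145, 156, 163, 164, 162, 158, 155, 154] [169, 169, 169, 169, 168, 169, 167, 160, 155, 164, 168, 169, 170, 169, 169, 170, 169, 169]
(233, 122.5) [0.2972 0.3758 0.04  ]
(357.5, 122.5) [0.4423 0.4125 0.04  ]
(359.5, 228.5) [0.4707 0.2877 0.04  ]
(232, 228.5) [0.3294 0.2524 0.04  ]
(232, 233) [0.3253 0.2498 0.    ]
(359, 232.5) [0.4796 0.2889 0.    ]
```

View pics/c2.png

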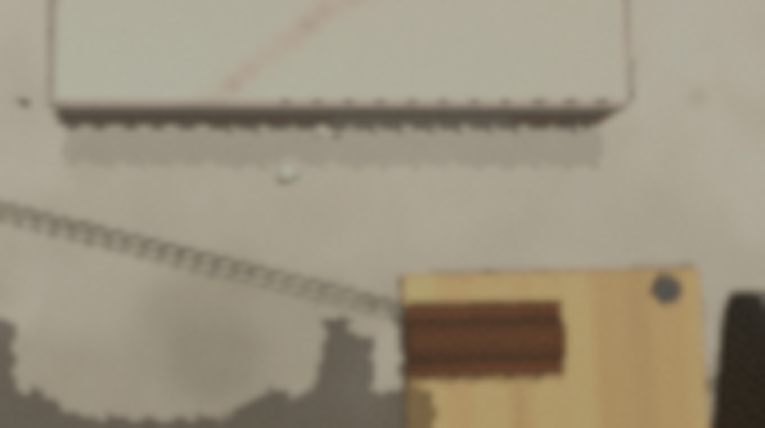

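w2 and its crop show the slab's near edge with the notch at about u=314, v=231, and the ridge at (327,280). The notch mouth comes out at stand (58.6, +6), which is within the stated limits. Next I'll grasp the bar.

```bash
cat >> h.py <<'E'
SO=np.array([.4453,.2206,0]); SY=np.radians(105)
SR=R.from_euler('z',SY).as_matrix()
def s2w(p): return SO+SR@np.asarray(p,float)
def w2s(p): return SR.T@(np.asarray(p,float)-SO)
TIP=np.array([.1225,0,.0155])
def barpose(tx,ty,phi,th,cl=0.):  # stand frame, metres/deg -> Rb,O (stand)
    Rb=Rbar(np.radians(phi),np.radians(th)); n=Rb[:,2]
    O=np.array([tx,ty,0])-Rb@TIP
    A=np.array([0,ty-tx*np.tan(np.radians(phi)),.012])
    O[2]=((n@A+.006+cl)-n[:2]@O[:2])/n[2]
    return Rb,O
GX=-.025
def tcp(tx,ty,phi,th,cl=0.,gz=.0015,dz=0.,off=(0,0)):
    Rb,O=barpose(tx,ty,phi,th,cl); p=s2w(O+Rb@np.array([GX+off[0],off[1],gz]))+[0,0,dz]
    return p,toolq(SR@Rb,-1)
E
python3 - <<'E'
from h import *
for tx,th,cl in [(.045,26,.001),(.058,26,.001),(.063,25,.001),(.071,22.5,.001),(.071,22,0),(.071,3.5,0),(.071,1,0)]:
    Rb,O=barpose(tx,.004,0,th,cl); t=O+Rb@TIP; d=Rb@np.array([-np.sin(np.radians(16)),0,np.cos(np.radians(16))])*.00225
    print(tx,th,'top',t+d,'bot',t-d,planner.ik(*tcp(tx,.004,0,th,cl)))
by=np.radians(98.65); Rb=Rbar(by); O=np.array([.4628,-.0624,0])
q=toolq(Rb,-1); g=O+Rb@[GX,0,0]
manip.command_gripper(.05)
manip.move_to(g+[0,0,.06],q)
print(manip.servo_line(g+[0,0,.0015],max_speed=.1,stop_force=8), manip.read_state()['ee_pos'])
manip.command_gripper(.0,100); s=manip.read_state(); print(s['finger_gap'],s['ft_force'])
manip.servo_line(g+[0,0,.08],max_speed=.15); s=manip.read_state(); print(s['finger_gap'],s['ft_force'],s['moment'],s['t'])
a,_=snap('side','side1.png'); b,c=snap('wrist')
cv2.imwrite('pics/v1.png',np.hstack([cv2.resize(a[120:330,200:480],None,fx=1.4,fy=1.4),cv2.resize(b,(392,294))]))
for r in pinpoint('wrist','bar_tip'): print(r['conf'],r['uv'], 'pred',proj(c,[O+Rb@TIP+[0,0,.0785]]))
E
```

```text
0.045 26 top [0.0454 0.004  0.0173] bot [0.0446 0.004  0.0129] [ 0.4078  0.1816  1.9801 -0.5064  1.1065  0.4056]
0.058 26 top [0.0584 0.004  0.011 ] bot [0.0576 0.004  0.0065] [ 0.4334  0.2015  1.9715 -0.5041  1.1069  0.4324]
0.063 25 top [0.0634 0.004  0.0097] bot [0.0626 0.004  0.0052] [ 0.4311  0.2029  1.9728 -0.4873  1.0964  0.4239]
0.071 22.5 top [0.0713 0.004  0.0092] bot [0.0707 0.004  0.0047] [ 0.4166  0.1993  1.9788 -0.4452  1.0715  0.392 ]
0.071 22 top [0.0712 0.004  0.0087] bot [0.0708 0.004  0.0043] [ 0.4106  0.1984  1.9814 -0.4374  1.0647  0.3832]
0.071 3.5 top [0.0705 0.004  0.0314] bot [0.0715 0.004  0.027 ] [ 0.1839  0.1532  2.0364 -0.075   0.9486 -0.0343]
0.071 1 top [0.0704 0.004  0.0344] bot [0.0716 0.004  0.0301] [ 0.1544  0.1563  2.0396 -0.0214  0.9439 -0.0949]
False [ 0.467  -0.0872  0.0019]
0.015967537292658606 [-2.262  -0.3194  6.9851]
0.016116625452372357 [ 0.9258 -0.4683 -2.4622] [-0.0905 -0.0525  0.0479] 10.15
```

View pics/v1.png

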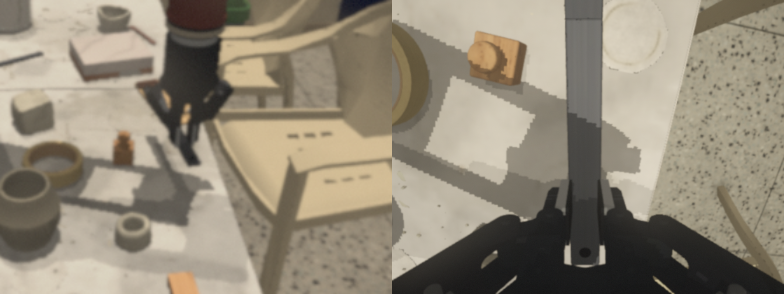

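```bash
python3 - <<'E'
from h import *
s=manip.read_state(); T=R.from_quat(s['orientation']).as_matrix(); e=s['ee_pos']
Rb=np.stack([np.cross(-T[:,0],-T[:,1]),-T[:,0],-T[:,1]],1)
c=optics.calibration('wrist'); im,_=snap('wrist')
O=e-Rb@[GX,0,.0015]
for p in [(.0775,0,.007),(.0775,.01,.007),(.0775,-.01,.007),(-.0775,0,.007),(-.0775,.01,.007),(-.0775,-.01,.007)]: print(p,proj(c,[O+Rb@np.array(p)])[0])
g=cv2.cvtColor(im,cv2.COLOR_BGR2GRAY)
print('col',g[10:50,263].tolist()); print('end',g[360:388,276].tolist())
for r in (28,60,150,365): print(r,g[r,235:320].tolist())
E
```

```text
(0.0775, 0, 0.007) [272.7167  18.6838]
(0.0775, 0.01, 0.007) [244.313   18.7959]
(0.0775, -0.01, 0.007) [301.1254  18.7384]
(-0.0775, 0, 0.007) [273.5069 379.3673]
(-0.0775, 0.01, 0.007) [252.6103 379.3371]
(-0.0775, -0.01, 0.007) [294.4053 379.3182]
col [101, 100, 100, 100, 101, 99, 100, 101, 100, 100, 101, 100, 100, 101, 100, 98, 88, 78, 85, 104, 111, 113, 114, 113, 114, 114, 114, 115, 114, 115, 115, 115, 115, 115, 115, 115, 115, 116, 115, 116]
end [23, 26, 25, 22, 21, 23, 27, 31, 42, 48, 48, 48, 49, 49, 48, 48, 48, 60, 111, 165, 177, 145, 85, 38, 30, 30, 27, 27]
28 [200, 200, 200, 200, 200, 200, 200, 201, 200, 200, 198, 183, 129, 90, 93, 98, 100, 99, 99, 99, 99, 100, 100, 102, 102, 104, 102, 95, 85, 82, 91, 100, 101, 95, 92, 97, 100, 102, 104, 105, 105, 105, 103, 102, 101, 101, 101, 101, 101, 101, 101, 101, 101, 100, 102, 102, 103, 104, 104, 104, 103, 104, 103, 98, 95, 135, 188, 195, 190, 187, 187, 190, 194, 197, 200, 203, 203, 203, 203, 204, 203, 203, 204, 203, 203]
60 [203, 203, 202, 203, 203, 203, 202, 202, 202, 201, 200, 192, 161, 116, 100, 107, 114, 114, 115, 114, 114, 113, 1
[... 404 characters left out ...]
, 110, 113, 113, 113, 112, 112, 113, 115, 116, 116, 116, 114, 113, 113, 114, 115, 114, 113, 113, 114, 114, 114, 114, 115, 114, 114, 113, 113, 113, 114, 114, 114, 114, 114, 115, 115, 114, 116, 117, 117, 118, 120, 120, 116, 109, 107, 131, 168, 187, 190, 192, 191, 191, 191, 191, 190, 190, 190, 190, 190, 190, 190, 191, 191, 192, 193, 193]
365 [29, 28, 29, 29, 28, 30, 29, 29, 30, 33, 64, 129, 177, 188, 189, 189, 189, 189, 186, 168, 114, 60, 50, 49, 49, 49, 48, 50, 51, 49, 50, 48, 48, 44, 37, 27, 24, 24, 23, 25, 24, 23, 26, 26, 27, 25, 32, 39, 47, 49, 49, 50, 48, 51, 52, 51, 49, 52, 51, 54, 77, 132, 176, 190, 192, 192, 191, 191, 180, 130, 62, 33, 28, 29, 27, 28, 28, 28, 30, 29, 30, 29, 28, 31, 28]
```

```bash
python3 - <<'E'
from h import *
s=manip.read_state(); T=R.from_quat(s['orientation']).as_matrix(); e=s['ee_pos']; print(e,s['finger_gap'],s['ft_force'])
Rb=np.stack([np.cross(-T[:,0],-T[:,1]),-T[:,0],-T[:,1]],1)
O=e-Rb@[GX,0,.0015]
im,c=snap('side'); _,ct=snap('top')
for n,p in (('bar_tip',TIP),('bar',[0,0,0])):
    for cam,cc in (('side',c),('top',ct)):
        print(n,cam,'pred',proj(cc,[O+Rb@np.array(p)])[0],[(round(r['conf'],2),r['uv']) for r in pinpoint(cam,n)[:2]])
pts=proj(c,[O+Rb@np.array(p) for p in [(-.0775,.01,0),(-.0775,-.01,0),(-.0775,-.01,.007),(.0775,-.01,0),(.0775,-.01,.007),(.1225,-.01,.0155),(.0775,.01,.007),(-.0775,.01,.007)]])
x0,y0=280,190; z=7
cr=cv2.resize(im[y0:y0+80,x0:x0+100],None,fx=z,fy=z,interpolation=cv2.INTER_CUBIC)
for p in pts: cv2.circle(cr,tuple(int(v) for v in ((p-[x0,y0]+.5)*z)),3,(0,0,255),1)
cv2.imwrite('pics/v2.png',cr)
E
```

```text
[ 0.4655 -0.0868  0.0787] 0.01569875657597369 [ 0.0811 -0.5231 -2.4739]
bar_tip side pred [310.9424 182.2113] [(0.76, [311.7, 185.0]), (0.44, [189.2, 166.6])]
bar_tip top pred [266.698  177.6797] [(0.81, [267.4, 177.6]), (0.65, [180.2, 289.7])]
bar side pred [326.0544 216.4103] [(0.58, [327.3, 220.0])]
bar top pred [308.3334 172.0125] [(0.56, [171.7, 265.0])]
```

View pics/v2.png

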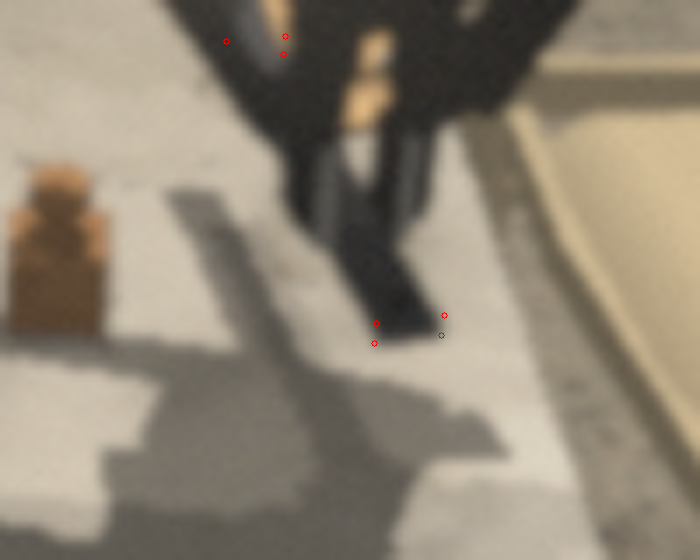

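Against the predictions, the bar sits in the hand within about 2 mm, with a toe droop of about 1°. I'll allow for that, go in front of the notch and look.

```bash
sed -i 's/^GX=.*/GX=-.0238/' h.py; python3 - <<'E'
from h import *
p,q=tcp(.040,.004,0,25,.001,dz=.05)
manip.move_to(p,q)
p,q=tcp(.040,.004,0,25,.001,dz=.004); print(manip.servo_line(p,q,max_speed=.15,stop_force=8)); manip.sleep(.1)
s=manip.read_state(); print(s['t'],s['ft_force'],s['ee_pos'],p)
a,c=snap('wrist'); b,cs=snap('side')
Rb,O=barpose(.040,.004,0,26,.001); P=lambda v:s2w(O+Rb@np.array(v))+[0,0,.004]
N=[.4243,.2756,.012]
sy=np.radians(104); ey=np.array([-np.sin(sy),np.cos(sy),0])
for C,I in((c,a),(cs,b)):
    for pt in proj(C,[P(TIP),N,N+.025*ey,N-.025*ey,N+.025*ey-[0,0,.012],N-.025*ey-[0,0,.012],P((.0775,0,.007))]): cv2.circle(I,tuple(int(round(v)) for v in pt),1,(0,0,255),-1)
cv2.imwrite('pics/v3.png',np.hstack([cv2.resize(a,(400,300)),cv2.resize(b[130:250,240:400],(400,300),interpolation=cv2.INTER_CUBIC)]))
for cam,C in(('wrist',c),('side',cs)): print(cam,proj(C,[P(TIP),N]),[(round(r['conf'],2),r['uv']) for r in pinpoint(cam,'bar_tip')[:2]],[(round(r['conf'],2),r['uv']) for r in pinpoint(cam,'notch')[:2]])
E
```

```text
False
12.1 [-0.4014 -0.0485 -1.4908] [0.4679 0.1239 0.0723] [0.4669 0.1244 0.0713]
wrist [[ 269.0524 -137.8372]
 [ 262.2002 -206.0978]] [] []
side [[296.4819 169.7792]
 [293.4378 169.9264]] [(0.58, [297.5, 171.5]), (0.48, [192.8, 166.2])] [(0.65, [291.8, 169.7])]
```

View pics/v3.png

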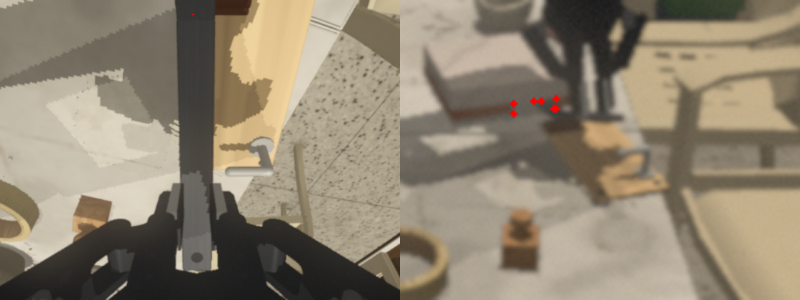

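```bash
python3 - <<'E'
from h import *
for tx,th,cl,sp in [(.046,25.5,.0015,.1),(.058,25.5,.0012,.05),(.064,24,.001,.04),(.071,22,.001,.04)]:
    p,q=tcp(tx,.004,0,th,cl); hit=manip.servo_line(p,q,max_speed=sp,stop_force=6); s=manip.read_state()
    print(tx,hit,(p-s['ee_pos'])*1000,s['ft_force'],s['t'])
    if hit: break
b,cs=snap('side'); a,c=snap('wrist')
cv2.imwrite('pics/v4.png',np.hstack([cv2.resize(a,(400,300)),cv2.resize(b[130:250,240:400],(400,300),interpolation=cv2.INTER_CUBIC)]))
print(pinpoint('side','bar_tip')[:2])
E
```

```text
0.046 False [ 0.4163 -0.1912  0.2882] [ 0.7455 -0.034  -2.2332] 12.65
0.058 False [ 0.1289 -0.3739  0.1395] [-0.0926  0.1956 -2.6028] 13.0667
0.064 False [0.03   0.1124 0.0617] [-0.1247  0.7565 -2.1907] 13.3917
0.071 False [ 0.0108  0.1319 -0.01  ] [-0.9356  1.5601 -0.7677] 13.7333
[{'uv': [190.4, 168.9], 'conf': 0.64}, {'uv': [292.2, 170.8], 'conf': 0.53}]
```

```bash
python3 - <<'E'
from h import *
for th in (18,14,10,6,3,.5):
    p,q=tcp(.071,.004,0,th,0,gz=.001); hit=manip.servo_line(p,q,max_speed=.06,stop_force=30); s=manip.read_state()
    print(th,hit,(p-s['ee_pos'])*1000,s['ft_force'],s['t'],s['finger_gap'])
    if hit: break
b,cs=snap('side','side4.png'); a,c=snap('wrist')
cv2.imwrite('pics/v4.png',np.hstack([cv2.resize(a,(400,300)),cv2.resize(b[130:250,240:400],(400,300),interpolation=cv2.INTER_CUBIC)]))
E
```

```text
18 False [-0.1489 -1.3596 -0.3576] [-4.0429  9.904   1.4585] 14.15 0.016113225897154013
14 False [-0.2654 -1.6843 -0.6639] [-4.1967 10.6625  4.0069] 14.4 0.015665635128134812
10 False [-0.2666 -1.544  -0.7639] [-4.4556 11.1634  4.8685] 14.65 0.015760834166965516
6 False [-0.4107 -1.1043 -0.9409] [-3.3325  8.9872  5.5047] 14.9 0.015863305274665798
3 False [-0.5895 -0.6416 -1.0968] [-3.0898  6.5869  6.7012] 15.15 0.015433401832539526
0.5 False [-0.8386 -0.1144 -1.2157] [-2.061   3.8128  7.8185] 15.4 0.015345530701281921
```

View pics/v4.png

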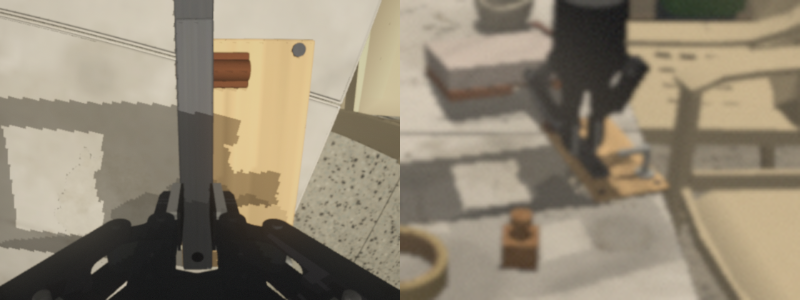

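```bash
python3 - <<'E'
from h import *
for phi,th in ((0,-.5),(4,-.5),(8,-.5),(11.3,-.5)):
    p,q=tcp(.071,.004,phi,th,0,gz=.001); hit=manip.servo_line(p,q,max_speed=.06,stop_force=15); s=manip.read_state()
    print(phi,hit,(p-s['ee_pos'])*1000,s['ft_force'],s['t'])
    if hit: break
a,c=snap('wrist'); b,cs=snap('side','side5.png')
m=cut_out('side','slab'); print(len(m))
Rb,O=barpose(.071,.004,11.3,-.5); 
print([(round(r['conf'],2),r['uv']) for r in pinpoint('side','slab_edge')[:2]], 'pred20',proj(cs,[[.357,.2587,0.02],[.357,.2587,0]]))
cv2.imwrite('pics/v5.png',np.hstack([cv2.resize(a,(400,300)),cv2.resize(b[120:240,230:390],(400,300),interpolation=cv2.INTER_CUBIC)]))
E
```

```text
0 False [-0.9744  0.1027 -1.3634] [-2.3506  1.1123  8.8175] 15.75
4 False [ 0.483   0.6578 -0.567 ] [-4.4501 -1.3933  8.5382] 16.0667
8 False [ 1.3461  1.0005 -0.1869] [-6.7671 -3.0433  7.2426] 16.3833
11.3 False [ 1.7353  1.2058 -0.0431] [-6.5986 -3.9541  8.5157] 16.675
2
[(0.96, [269.7, 168.9])] pred20 [[270.4203 170.4178]
 [270.3554 176.6263]]
```

View pics/v5.png

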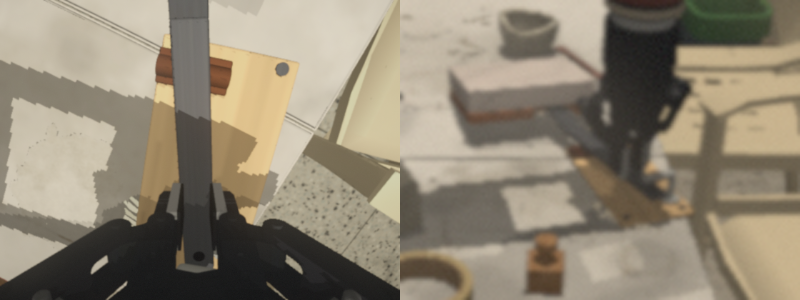

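```bash
python3 - <<'E'
from h import *
for th in (1.5,3.0,3.6):
    p,q=tcp(.071,.004,11.3,th,0,gz=.001); hit=manip.servo_line(p,q,max_speed=.05); s=manip.read_state()
    print(th,hit,(p-s['ee_pos'])*1000,s['ft_force'],s['t'])
    if s['ft_force'][2]<0: break
manip.command_gripper(.05); print(manip.read_state()['ft_force'])
manip.servo_line(p+[0,0,.06],max_speed=.15)
pp=p+[-.03,-.02,.2]
manip.move_to(pp,q); manip.sleep(.1)
a,c=snap('wrist','w6.png'); b,cs=snap('side','side6.png')
print([(round(r['conf'],2),r['uv']) for r in pinpoint('side','slab_edge')[:2]], 'pred20',proj(cs,[[.357,.2587,0.02],[.357,.2587,0]]))
cv2.imwrite('pics/v6.png',np.hstack([cv2.resize(a,(400,300)),cv2.resize(b[120:240,230:390],(400,300),interpolation=cv2.INTER_CUBIC)]))
print(manip.read_state()['t'])
E
```

```text
1.5 False [ 2.0202  1.1758 -0.0035] [-7.4935 -4.6376  8.1155] 17.125
3.0 False [1.9914 1.0378 0.0059] [-5.9027 -3.4596  7.728 ] 17.375
3.6 False [2.0613 1.0184 0.1172] [-7.1928 -1.6388  7.3446] 17.625
[-0.4846 -0.4887 -0.293 ]
[(0.86, [267.9, 169.6])] pred20 [[270.4203 170.4178]
 [270.3554 176.6263]]
19.4833
```

Picture quota is used up, so from here on I go by numbers. After release the slab edge is still found about 20 mm up. Next I'll measure the bar and slab in the wrist picture.

```bash
python3 - <<'E'
from h import *
import pickle
c=optics.calibration('wrist'); optics.snapshot('wrist'); pickle.dump(c,open('w6.pkl','wb'))
im=cv2.imread('pics/w6.png'); print(ray(c,(280,210)))
for r in cut_out('wrist','bar')[:2]:
    m=r['mask']; v,u=np.nonzero(m); print('bar mask',r['conf'],m.sum(),u.min(),u.max(),v.min(),v.max())
    L=[]
    for row in range(v.min()+3,v.max()-2,max(1,(v.max()-v.min())//8)):
        cc=u[v==row]; 
        if len(cc): L.append((row,cc.min(),cc.max(),(cc.max()-cc.min()+1)))
    for row,a,b,w in L:
        print(row,a,b,w2s(atz(c,((a+b)/2,row),.029))*1000)
for n,z in (('bar',.02),('bar_tip',.03),('hook',.032),('fulcrum',.018),('slab_edge',.02),('notch',.032)):
    print(n,[(round(r['conf'],2),r['uv'],w2s(atz(c,r['uv'],z))*1000) for r in pinpoint('wrist',n)[:2]])
for r in cut_out('wrist','slab')[:1]:
    m=r['mask'].astype(np.uint8); cn=max(cv2.findContours(m,0,2)[0],key=cv2.contourArea)
    ap=cv2.approxPolyDP(cn,6,True)[:,0]; print('slab',r['conf'],ap.tolist())
    for a in ap: print(a, w2s(atz(c,a.astype(float),.02))*1000,w2s(atz(c,a.astype(float),.06))*1000)
print(manip.read_state()['t'])
E
```

```text
(array([0.4221, 0.2103, 0.3589]), array([ 0.1642, -0.3075, -0.9374]))
bar mask 0.8 4472 300 323 6 219
9 300 317 [56.8806  9.7047 29.    ]
35 300 323 [37.6172  2.7249 29.    ]
61 300 322 [17.112  -1.5459 29.    ]
87 300 321 [-4.1344 -5.9946 29.    ]
113 301 322 [-25.9481 -11.975   29.    ]
139 301 322 [-48.8792 -17.3299  29.    ]
165 301 321 [-72.9609 -22.4908  29.    ]
191 301 321 [-98.1375 -28.4095  29.    ]
bar [(0.84, [310.8, 142.7], array([-53.6757, -18.6354,  20.    ]))]
bar_tip [(0.21, [313.5, 208.8], array([-115.3067,  -34.9074,   30.    ]))]
hook [(0.62, [312.3, 209.1], array([-115.1678,  -33.4571,   32.    ]))]
fulcrum [(0.88, [302.4, 82.2], array([-1.5173,  1.1624, 18.    ]))]
slab_edge []
notch [(0.66, [309.7, 9.4], array([56.231 ,  8.8029, 32.    ]))]
slab 0.83 [[286, 0], [356, 28], [376, 6]]
[286   0] [61.6027 29.6587 20.    ] [53.8659 29.1179 60.    ]
[356  28] [ 52.2742 -34.6689  20.    ] [ 45.6385 -27.6166  60.    ]
[376   6] [ 72.9758 -47.0929  20.    ] [ 63.8966 -38.5741  60.    ]
19.9333
```

```bash
python3 - <<'E'
from h import *
import pickle
q=toolq(Rbar(np.radians(104),-.45),-1)
manip.command_gripper(.06)
manip.move_to([.385,.22,.28],q); manip.sleep(.15)
im,c=snap('wrist','w7.png'); pickle.dump(c,open('w7.pkl','wb'))
for n,z in (('slab',0),('slab_edge',.02),('notch',.032),('bar',.02)):
    print(n,[(round(r['conf'],2),r['uv'],atz(c,r['uv'],z)) for r in pinpoint('wrist',n)[:1]])
r=cut_out('wrist','slab')[0]; m=r['mask'].astype(np.uint8); cn=max(cv2.findContours(m,0,2)[0],key=cv2.contourArea)
print(r['conf'],cv2.boxRect(cn) if 0 else cv2.boundingRect(cn),np.int32(cv2.boxPoints(cv2.minAreaRect(cn))).tolist())
g=cv2.cvtColor(im,cv2.COLOR_BGR2GRAY)
for col in (245,255,265,275,285,345): print(col,g[222:252,col].tolist())
for row in (130,180,220): print(row,g[row,222:240].tolist(),g[row,350:370].tolist())
# predicted pixel of near edge: bottom (z=.02) & top, if slab unmoved (edge tilted about far edge)
M=np.array([.400,.2695,0]); sx=np.array([np.cos(np.radians(104)),np.sin(np.radians(104)),0]); sy=np.array([-sx[1],sx[0],0])
al=np.arcsin(.02/.13)
far=M+.13*sx
def S(x,y,z): # x from near face, pivot far
    d=-.13+x; return far+sy*y+sx*(d*np.cos(al)+z*-np.sin(al)*1)*1+np.array([0,0,-d*np.sin(al)+z*np.cos(al)])
for y in (.075,.035,-.075): print(y,'bot',proj(c,[S(0,y,0)])[0],'top',proj(c,[S(0,y,.04)])[0],'fartop',proj(c,[S(.13,y,.04)])[0])
print(manip.read_state()['t'])
E
```

```text
slab [(0.77, [291.5, 181.4], array([0.3795, 0.331 , 0.    ]))]
slab_edge [(0.61, [266.6, 229.2], array([0.3648, 0.2625, 0.02  ]))]
notch [(0.73, [319.4, 235.5], array([0.426, 0.269, 0.032]))]
bar [(0.76, [154.3, 131.1], array([0.1978, 0.3477, 0.02  ]))]
0.88 (227, 118, 137, 118) [[226, 229], [231, 116], [367, 122], [361, 235]]
245 [106, 97, 94, 92, 93, 92, 82, 76, 78, 94, 115, 142, 151, 153, 154, 155, 153, 153, 153, 156, 162, 167, 168, 169, 169, 169, 169, 169, 169, 168]
255 [113, 95, 94, 93, 94, 95, 92, 79, 76, 88, 107, 134, 151, 155, 154, 153, 153, 153, 154, 153, 156, 164, 168, 168, 168, 167, 167, 167, 166, 167]
265 [130, 106, 95, 95, 94, 94, 90, 81, 75, 79, 91, 107, 132, 149, 153, 153, 153, 152, 152, 152, 154, 159, 167, 169, 169, 170, 170, 171, 170, 169]
275 [145, 119, 99, 94, 94, 93, 94, 90, 76, 75, 86, 97, 120, 147, 153, 154, 154, 153, 153, 154, 157, 165, 169, 169, 169, 170, 170, 169, 169, 168]
285 [152, 131, 104, 93, 93, 93, 92, 89, 77, 73, 80, 102, 128, 147, 153, 155, 154, 157, 161, 163, 164, 165, 161, 147, 162, 169, 168, 167, 166, 167]
345 [171, 167, 157, 142, 114, 94, 92, 92,
[... 240 characters left out ...]
157, 147, 146, 156, 163, 164, 164, 167, 168, 171, 172, 174]
180 [179, 178, 178, 178, 177, 177, 175, 161, 144, 149, 157, 162, 162, 165, 166, 168, 169, 169] [171, 170, 170, 171, 169, 171, 170, 171, 171, 170, 165, 164, 173, 177, 178, 178, 177, 178, 178, 178]
220 [172, 172, 172, 167, 155, 140, 138, 142, 145, 145, 146, 146, 147, 147, 148, 150, 151, 150] [171, 170, 171, 171, 171, 171, 171, 171, 171, 170, 170, 166, 157, 159, 170, 176, 177, 177, 178, 178]
0.075 bot [233.6645 229.3164] top [229.3027 231.3639] fartop [233.8209 125.2224]
0.035 bot [267.3503 229.3497] top [266.5218 231.4049] fartop [267.4171 125.1608]
-0.075 bot [359.7922 229.3214] top [368.6098 231.3563] fartop [359.6117 125.4981]
21.2
```

```bash
python3 - <<'E'
from h import *
import pickle
from scipy.optimize import least_squares
def edges(im):
    g=cv2.GaussianBlur(cv2.cvtColor(im,cv2.COLOR_BGR2GRAY),(3,3),0).astype(float); out=[]
    for col in (250,265,280,295,345):  # near top edge: first strong drop below bright
        s=g[212:235,col]; k=np.argmax(s<125); out.append(('n',col,212+k-(125-s[k])/(s[k-1]-s[k]))) 
    for row in (140,160,180,200):
        s=g[row,222:242]; out.append(('l',222+np.argmin(s),row)); s=g[row,352:370]; out.append(('r',352+np.argmin(s),row))
    for col in (260,300,340): s=g[112:132,col]; out.append(('f',col,112+np.argmin(s)))
    return out
def fit(nm,al):
    im=cv2.imread(f'pics/{nm}.png'); c=pickle.load(open(nm+'.pkl','rb')); E=edges(im); print([(e[0],int(e[1]),round(float(e[2]),1)) for e in E])
    def S(p,x,y,z):
        d=x-.13; v=[d*np.cos(al)+z*np.sin(al),y,-d*np.sin(al)+z*np.cos(al)]
        Rz=R.from_euler('z',p[2]).as_matrix(); return np.array([p[0],p[1],0])+Rz@(np.array(v)+[.13,0,0])
    def res(p):
        n=S(p,0,.075,.04),S(p,0,-.075,.04),S(p,.13,.075,.04),S(p,.13,-.075,.04); a=proj(c,np.array(n)); L=dict(n=(0,1),f=(2,3),l=(0,2),r=(1,3)); o=[]
        for k,u,v in E:
            A,B=a[L[k][0]],a[L[k][1]]; t=(B-A)/np.linalg.norm(B-A); o.append(t[0]*(v-A[1])-t[1]*(u-A[0]))
        return np.array(o)
    r=least_squares(res,[.4,.27,np.radians(104)],loss='soft_l1'); print(nm,r.x[:2],np.degrees(r.x[2]),'res',np.round(res(r.x),1)); 
    cen=S(r.x,.065,0,0); print('centre',cen,'notch',S(r.x,0,-.025,.012),'edge',S(r.x,0,.035,0)); return r.x
fit('w2',0); fit('w7',.155)
E
```

```text
[('n', 250, 228.1), ('n', 265, 228.0), ('n', 280, 228.1), ('n', 295, 228.1), ('n', 345, 228.0), ('l', 233, 140.0), ('r', 356, 140.0), ('l', 232, 160.0), ('r', 357, 160.0), ('l', 232, 180.0), ('r', 358, 180.0), ('l', 231, 200.0), ('r', 359, 200.0), ('f', 260, 122.0), ('f', 300, 122.0), ('f', 340, 115.0)]
w2 [0.4    0.2705] 104.54687024364645 res [-0.5 -0.4 -0.1 -0.   0.3  1.8 -1.   1.1 -1.   1.3 -1.   0.5 -1.   1.4
  1.7 -5.1]
centre [0.3837 0.3334 0.    ] notch [0.4242 0.2768 0.012 ] edge [0.3661 0.2617 0.    ]
[('n', 250, 221.6), ('n', 265, 222.2), ('n', 280, 222.7), ('n', 295, 223.7), ('n', 345, 225.7), ('l', 234, 140.0), ('r', 359, 140.0), ('l', 232, 160.0), ('r', 360, 160.0), ('l', 230, 180.0), ('r', 360, 180.0), ('l', 228, 200.0), ('r', 362, 200.0), ('f', 260, 119.0), ('f', 300, 125.0), ('f', 340, 114.0)]
w7 [0.3965 0.2646] 102.18023174047948 res [-0.6 -0.5 -0.5  0.1  0.5  2.  -1.1  1.6 -1.1  1.2 -2.1  0.8 -1.1  1.4
  6.1 -6.2]
centre [0.3826 0.3289 0.01  ] notch [0.4202 0.2732 0.0319] edge [0.362  0.2587 0.0201]
```

```bash
python3 - <<'E'
from h import *
y0=np.radians(94.4); d0=np.array([np.cos(y0),np.sin(y0),0]); q0=toolq(Rbar(y0),-1)
g=np.array([.4425,-.3368,0])-.025*d0
y1=np.radians(102.2); d1=np.array([np.cos(y1),np.sin(y1),0]); q1=toolq(Rbar(y1),-1)
nose=np.array([.362,.2587,0])+.031*d1; fin=nose-.085*d1
pre=fin-.058*d1
print([planner.ik(p+[0,0,.002],q) is not None for p,q in((g,q0),(fin,q1),(pre,q1))])
manip.move_to(g+[0,0,.07],q0)
print(manip.servo_line(g+[0,0,.002],max_speed=.12,stop_force=8))
manip.command_gripper(0,60); print(manip.read_state()['finger_gap'])
manip.servo_line(g+[0,0,.10],max_speed=.2); print(manip.read_state()['finger_gap'])
manip.move_to(pre+[0,0,.06],q1)
print(manip.servo_line(pre+[0,0,.001],max_speed=.1,stop_force=5), manip.read_state()['ee_pos'],manip.read_state()['t'])
manip.command_gripper(.05); manip.servo_line(pre+[0,0,.002],max_speed=.1); manip.command_gripper(0,40)
s=manip.read_state(); print(s['finger_gap'],s['ft_force'],s['t'])
im,c=snap('wrist','w8.png'); import pickle; pickle.dump(c,open('w8.pkl','wb'))
print('nose pred',proj(c,[pre+.085*d1+[0,0,.007]]),[(r['conf'],r['uv']) for r in pinpoint('wrist','shim_nose')[:1]])
b,cs=snap('side','side8.png'); print('side nose pred',proj(cs,[pre+.085*d1+[0,0,.007]]),[(r['conf'],r['uv']) for r in pinpoint('side','shim_nose')[:1]])
E
```

```text
[True, True, True]
False
0.02998871804922149
0.030008076694996652
True [0.3848 0.1486 0.0024] 27.55
0.030657912527541232 [0.028  0.3247 1.7238] 28.425
nose pred [[271.9219  70.7084]] [(0.7, [274.3, 70.0])]
side nose pred [[274.591  178.9053]] [(0.51, [277.7, 180.2])]
```

```bash
python3 - <<'E'
from h import *
import pickle
y1=np.radians(102.2); d1=np.array([np.cos(y1),np.sin(y1),0])
nose=np.array([.362,.2587,0])+.031*d1; fin=nose-.085*d1; pre=fin-.058*d1
c=pickle.load(open('w8.pkl','rb')); im=cv2.imread('pics/w8.png'); h=cv2.cvtColor(im,cv2.COLOR_BGR2HSV)
u0=int(proj(c,[pre+.085*d1+[0,0,.014]])[0][0]); 
print('S',h[55:90,u0,1].tolist()); print(proj(c,[pre+.085*d1+[0,0,.014],pre+.085*d1]))
for i,p in enumerate((pre+.026*d1,pre+.045*d1,fin)):
    hit=manip.servo_line(p+[0,0,.002],max_speed=.06,stop_force=6); s=manip.read_state(); print(hit,(s['ee_pos']-p)*1000,s['ft_force'],s['t'])
    if hit: break
im,c=snap('wrist','w9.png'); b,cs=snap('side','side9.png')
print([(r['conf'],r['uv'],atz(cs,r['uv'],.02)) for r in pinpoint('side','slab_edge')[:1]])
E
```

```text
S [33, 31, 33, 33, 33, 33, 33, 33, 34, 34, 34, 33, 34, 36, 51, 87, 107, 106, 104, 102, 102, 102, 102, 101, 102, 101, 101, 102, 102, 101, 101, 101, 101, 101, 101]
[[271.713   68.9151]
 [272.11    72.3245]]
False [-0.0369  1.1371  2.2128] [-0.8512  3.5809  4.3482] 29.2083
True [  3.3945 -14.3397   2.209 ] [-0.6454  2.8484  3.3451] 29.4167
[(0.77, [268.3, 172.2], array([0.3506, 0.2481, 0.02  ]))]
```

```bash
python3 - <<'E'
from h import *
y1=np.radians(102.2); d1=np.array([np.cos(y1),np.sin(y1),0]); n1=np.array([-d1[1],d1[0],0])
s=manip.read_state(); e=s['ee_pos'].copy() if hasattr(s['ee_pos'],'copy') else np.array(s['ee_pos']); e=np.array(e); e[2]=0
c=optics.calibration('wrist'); im=cv2.imread('pics/w9.png'); h=cv2.cvtColor(im,cv2.COLOR_BGR2HSV); g=im.max(2)
for lat in (-.01,0,.01):
    ts=np.arange(.06,.12,.002); uv=proj(c,[e+t*d1+lat*n1+[0,0,.014] for t in ts])
    print(lat,[(int(t*1000),int(h[int(round(v)),int(round(u)),1]),int(g[int(round(v)),int(round(u))])) for t,(u,v) in zip(ts,uv) if 0<=v<420])
ed=np.array([.362,.2587,.02]); print('nose',proj(c,[e+.085*d1+[0,0,.014]]),'edge',proj(c,[ed,ed+[0,0,.04]+.006*d1]))
for n in ('slab_edge','notch','shim_nose'): print(n,[(r['conf'],r['uv']) for r in pinpoint('wrist',n)[:1]])
# side camera: vertical profile of the slab left part below edge
for nm in ('side0','side6','side9'):
    b=cv2.imread(f'pics/{nm}.png'); print(nm,[b[158:190,u].max(1).tolist() for u in (258,264)])
_=optics.snapshot('side'); print([(round(r['conf'],2),r['uv']) for n in ('slab_edge','bar_tip','bar','slab') for r in pinpoint('side',n)[:1]])
E
```

```text
-0.01 [(60, 101, 228), (62, 101, 228), (64, 101, 228), (66, 101, 228), (68, 102, 228), (70, 102, 228), (72, 104, 227), (74, 107, 217), (76, 109, 210), (78, 110, 204), (80, 111, 199), (82, 120, 145), (84, 138, 96), (86, 143, 148), (88, 45, 118), (90, 47, 120), (92, 46, 121), (94, 46, 122), (96, 42, 150), (98, 39, 198), (100, 38, 204), (102, 36, 210), (104, 37, 201), (106, 38, 196)]
0 [(60, 101, 228), (62, 101, 228), (64, 100, 228), (66, 100, 228), (68, 100, 228), (70, 100, 228), (72, 100, 228), (74, 103, 221), (76, 108, 214), (78, 107, 214), (80, 110, 214), (82, 115, 184), (84, 141, 101), (86, 145, 139), (88, 51, 121), (90, 48, 122), (92, 48, 123), (94, 48, 123), (96, 48, 116), (98, 40, 191), (100, 38, 203), (102, 37, 213), (104, 36, 215), (106, 35, 217)]
0.01 [(60, 101, 228), (62, 101, 228), (64, 101, 228), (66, 101, 228), (68, 100, 228), (70, 99, 227), (72, 99, 227), (74, 104, 221), (76, 107, 215), (78, 107, 214), (80, 108, 215), (82, 112, 200), (84, 132, 104), (86, 140, 129), (88, 52, 122), (90, 50, 123), (92, 47, 120), (94, 48, 117), (96, 46, 134), (98, 39, 189), (100, 36, 210), (
[... 555 characters left out ...]
169, 137, 114, 111, 110, 106, 105, 106, 101, 97, 95, 94, 95, 94, 98, 97, 100, 102, 106, 120, 147, 177, 194, 193, 178, 161, 173, 186, 185, 186, 187, 183], [169, 140, 120, 117, 116, 113, 113, 112, 116, 114, 104, 97, 94, 96, 97, 98, 99, 96, 98, 114, 143, 167, 182, 184, 173, 159, 174, 186, 188, 187, 185, 179]]
side9 [[101, 87, 77, 67, 65, 66, 70, 75, 81, 86, 92, 92, 94, 96, 97, 100, 100, 100, 106, 120, 148, 181, 197, 197, 182, 160, 155, 136, 118, 112, 114, 111], [73, 77, 76, 78, 76, 78, 81, 87, 88, 82, 69, 62, 56, 56, 54, 53, 55, 60, 67, 82, 117, 156, 183, 189, 173, 138, 115, 114, 115, 114, 111, 109]]
[(0.97, [270.1, 169.7]), (0.7, [292.0, 164.1]), (0.61, [316.0, 185.8]), (0.85, [275.0, 161.6])]
```

```bash
python3 - <<'E'
from h import *
y1=np.radians(102.2); d1=np.array([np.cos(y1),np.sin(y1),0])
nose=np.array([.362,.2587,0])+.031*d1; fin=nose-.085*d1; pre=fin-.058*d1
for p in (pre+.038*d1,pre+.048*d1,fin):
    hit=manip.servo_line(p+[0,0,.003],max_speed=.05,stop_force=12); s=manip.read_state(); print(hit,(s['ee_pos']-p)*1000,s['ft_force'],s['t'])
    if hit: break
b,cs=snap('side'); print([(round(r['conf'],2),r['uv']) for n in ('slab_edge','bar') for r in pinpoint('side',n)[:1]])
im,c=snap('wrist','w10.png'); print([(round(r['conf'],2),r['uv']) for r in pinpoint('wrist','slab_edge')[:1]],proj(c,[[.362,.2587,.02]]))
E
```

```text
False [-0.2934  0.2121  2.8569] [-0.3226 -0.0313 -0.8285] 30.2917
False [-0.1078  0.3028  2.977 ] [ 0.1216  0.9684 -0.4683] 30.6417
False [-0.0864  0.2821  2.9884] [-0.2463 -0.3136 -0.2775] 30.9917
[(0.75, [267.5, 171.2]), (0.6, [315.6, 185.5])]
[(0.68, [274.9, 162.5])] [[272.9289 160.2207]]
```

```bash
python3 - <<'E'
from h import *
y1=np.radians(102.2); d1=np.array([np.cos(y1),np.sin(y1),0])
e=np.array(manip.read_state()['ee_pos']); e[2]=0
c=optics.calibration('wrist'); im=cv2.imread('pics/w10.png'); g=im.max(2); h=cv2.cvtColor(im,cv2.COLOR_BGR2HSV)
for u in (255,273,290): print(u,[(r,int(h[r,u,1]),int(g[r,u])) for r in range(148,178,2)])
for r in (156,160,164,168): print(r,[(z,round(float((atz(c,(273,r),z)-(e+.085*d1))@d1)*1000,1)) for z in (.014,.02)])
E
```

```text
255 [(148, 38, 199), (150, 38, 194), (152, 41, 186), (154, 42, 168), (156, 48, 132), (158, 84, 124), (160, 109, 138), (162, 111, 138), (164, 111, 126), (166, 107, 122), (168, 111, 122), (170, 111, 122), (172, 112, 121), (174, 114, 134), (176, 115, 146)]
273 [(148, 39, 197), (150, 40, 193), (152, 41, 188), (154, 42, 175), (156, 50, 132), (158, 74, 117), (160, 107, 126), (162, 107, 126), (164, 109, 126), (166, 109, 126), (168, 111, 124), (170, 111, 124), (172, 112, 125), (174, 112, 125), (176, 114, 125)]
290 [(148, 38, 199), (150, 39, 195), (152, 40, 190), (154, 41, 182), (156, 45, 152), (158, 70, 134), (160, 111, 183), (162, 110, 127), (164, 108, 127), (166, 111, 126), (168, 109, 126), (170, 110, 125), (172, 110, 125), (174, 110, 125), (176, 113, 140)]
156 [(0.014, -30.3), (0.02, -29.5)]
160 [(0.014, -31.8), (0.02, -30.9)]
164 [(0.014, -33.3), (0.02, -32.3)]
168 [(0.014, -34.8), (0.02, -33.8)]
```

```bash
python3 - <<'E'
from h import *
y1=np.radians(102.2)
e=np.array(manip.read_state()['ee_pos'])
manip.command_gripper(.05); manip.servo_line(e+[0,0,.12],max_speed=.25)
p,q=tcp(.071,.009,12.5,3.6,0)
manip.move_to(p+[0,0,.06],q)
print(manip.servo_line(p,q,max_speed=.12,stop_force=8),manip.read_state()['t'])
manip.command_gripper(0,100); s=manip.read_state(); print(s['finger_gap'],s['ft_force'])
for ph,ty,th in ((12.5,.009,1.5),(12.5,.009,-.7),(9,.009,-.7),(5,.0075,-.7),(1,.006,-.7),(-.5,.004,-.7)):
    p,q=tcp(.071,ty,ph,th,0,gz=.001); hit=manip.servo_line(p,q,max_speed=.06,stop_force=25); s=manip.read_state()
    print(ph,th,hit,(p-s['ee_pos'])*1000,s['ft_force'],s['t'],s['finger_gap'])
    if hit: break
b,cs=snap('side'); print([(round(r['conf'],2),r['uv']) for n in ('slab_edge','bar','hook','bar_tip') for r in pinpoint('side',n)[:1]])
im,c=snap('wrist','w11.png')
h=cv2.cvtColor(im,cv2.COLOR_BGR2HSV)
e=np.array(s['ee_pos']); 
for n,z in (('bar',.02),('fulcrum',.018)): print(n,[(round(r['conf'],2),w2s(atz(c,r['uv'],z))*1000) for r in pinpoint('wrist',n)[:1]])
for row in (60,150): print([int(v) for v in im[row,225:330:3].max(1)])
E
```

```text
False 33.425
0.015696061435681082 [-2.0265  0.7946  6.5319]
12.5 1.5 False [-1.3034  0.1363 -1.5754] [-1.3933 -0.9401  7.6445] 34.1083 0.01541641079732758
12.5 -0.7 False [-1.6659  0.5973 -1.6949] [-0.4164 -2.2419  7.949 ] 34.3583 0.015516112857672675
9 -0.7 False [-3.0073 -0.1139 -2.4018] [ 1.6433 -0.5964  5.8245] 34.6583 0.015692287394820065
5 -0.7 False [-3.9735 -0.688  -2.8569] [3.1519 1.8476 5.2792] 34.95 0.014858825088725196
1 -0.7 False [-4.5675 -0.9181 -3.1037] [5.251  3.3094 4.3415] 35.2417 0.015596791036509275
-0.5 -0.7 False [-4.9472 -1.0289 -3.2151] [5.1991 2.9637 6.2844] 35.4917 0.015316233353157242
[(0.84, [274.4, 169.9]), (0.67, [310.1, 186.4]), (0.7, [292.7, 290.5]), (0.41, [189.3, 166.6])]
bar [(0.55, array([-50.5992,  -2.2358,  20.    ]))]
fulcrum []
[206, 205, 205, 205, 202, 216, 223, 221, 220, 105, 115, 115, 115, 119, 116, 117, 116, 117, 118, 115, 114, 114, 115, 117, 117, 116, 128, 222, 224, 224, 222, 212, 223, 224, 224]
[207, 205, 204, 203, 202, 196, 219, 224, 198, 108, 117, 117, 118, 121, 116, 118, 116, 118, 118, 116, 118, 118, 119, 122, 121, 117, 220, 219, 215, 219, 223, 226, 226, 226, 226]
```

```bash
python3 - <<'E'
from h import *
ty=.002
for th in (3,8,14,20,22):
    p,q=tcp(.071,ty,-.5,th,.0 if th<18 else .002,gz=.001); hit=manip.servo_line(p,q,max_speed=.08,stop_force=25); s=manip.read_state()
    print(th,hit,(p-s['ee_pos'])*1000,s['ft_force'],s['t'],s['finger_gap'])
    if hit: break
b,cs=snap('side'); print([(round(r['conf'],2),r['uv']) for n in ('slab_edge','bar') for r in pinpoint('side',n)[:1]])
E
```

```text
3 False [-3.3579 -0.4125 -2.5908] [ 2.9825 -2.2725  6.1933] 36.1417 0.015602312058117521
8 False [-0.7116 -1.1137 -0.7429] [ 1.3322  0.0958 -0.4633] 36.3917 0.014998801394015675
14 False [ 0.1623 -0.811   0.2549] [ 0.3971  1.5754 -0.5006] 36.6583 0.015193450309592666
20 False [ 0.5279 -0.3988  0.847 ] [-0.4447  1.8134 -0.523 ] 36.9333 0.015452611117712125
22 False [0.441  0.4351 0.695 ] [-0.6509  0.7979 -0.374 ] 37.1833 0.015070958042191942
[(0.93, [276.2, 170.3]), (0.64, [311.1, 182.1])]
```

```bash
python3 - <<'E'
from h import *
for tx,th,cl,dz in ((.060,22,.003,0),(.045,22,.004,0),(.030,22,.006,.02),(.01,18,.006,.07)):
    p,q=tcp(tx,.002,-.5,th,cl,gz=.001,dz=dz); hit=manip.servo_line(p,q,max_speed=.12,stop_force=10 if tx>.035 else None); s=manip.read_state()
    print(tx,hit,(p-s['ee_pos'])*1000,s['ft_force'],s['t'])
    if hit: break
else:
    Rb=Rbar(np.radians(98.65)); O=np.array([.4628,-.0624,0]); q=toolq(Rb,-1); g=O+Rb@[GX,0,0]
    manip.move_to(g+[0,0,.08],q); manip.sleep(.1)
    im,c=snap('wrist','w12.png'); print(manip.read_state()['t'])
    print(manip.servo_line(g+[0,0,.001],max_speed=.08,stop_force=5)); s=manip.read_state(); print(s['ee_pos'],s['ft_force'])
    manip.command_gripper(.05); s=manip.read_state(); print(s['ft_force'],s['finger_gap'])
    manip.servo_line(g+[0,0,.10],max_speed=.2)
    # look at slab
    qq=toolq(Rbar(np.radians(104),-.45),-1)
    manip.move_to([.385,.22,.28],qq); manip.sleep(.15)
    im,c=snap('wrist','w13.png'); import pickle; pickle.dump(c,open('w13.pkl','wb'))
    for n,z in (('shim',.0),('slab',.007),('slab_edge',.014),('notch',.026),('stand',0)): print(n,[(round(r['conf'],2),r['uv'],atz(c,r['uv'],z)) for r in pinpoint('wrist',n)[:1]])
    a,ct=snap('top','top13.png'); b,cs=snap('side','side13.png')
    for n,z in (('bar',0),('bar_tip',.0155),('stamp_block',0),('clay_ring',0),('slab_edge',.014),('shim',0)):
        for cam,C in (('top',ct),('side',cs)): print(n,cam,[(round(r['conf'],2),atz(C,r['uv'],z)) for r in pinpoint(cam,n)[:1]])
    print(manip.read_state()['t'])
E
```

```text
0.06 False [-0.2881  0.5259 -0.1879] [-0.1907 -0.2212 -1.4479] 37.5833
0.045 False [-0.1697  0.0772 -0.0869] [-0.7053  0.2604 -1.9807] 37.875
0.03 False [-0.3235 -0.3476 -0.2968] [-0.4286  0.4808 -2.4284] 38.2917
0.01 False [ 0.6275 -0.0509  0.8893] [ 0.1015 -0.3021 -3.0273] 38.8833
39.825
True
[ 0.4653 -0.0856  0.0035] [-2.0848  0.8742  7.7122]
[ 1.16    0.2268 -0.3944] 0.0502881578376239
shim [(0.95, [260.7, 258.7], array([0.3655, 0.2274, 0.    ]))]
slab [(0.68, [296.3, 180.7], array([0.3853, 0.3318, 0.007 ]))]
slab_edge [(0.56, [276.1, 234.1], array([0.3769, 0.2602, 0.014 ]))]
notch [(0.73, [329.9, 231.5], array([0.4375, 0.2772, 0.026 ]))]
stand [(0.77, [320.4, 276.6], array([0.4416, 0.2238, 0.    ]))]
bar top [(0.86, array([ 0.4763, -0.0695,  0.    ]))]
bar side [(0.98, array([ 0.4638, -0.0746,  0.    ]))]
bar_tip top [(0.78, array([0.1123, 0.318 , 0.0155]))]
bar_tip side [(0.71, array([0.4452, 0.0557, 0.0155]))]
stamp_block top [(0.6, array([ 0.3837, -0.0097,  0.    ]))]
stamp_block side [(0.83, array([ 0.3879, -0.018 ,  0.    ]))]
clay_ring top [(0.45, array([ 0.3804, -0.1944,  0.    ]))]
clay_ring side [(0.87, array([ 0.3789, -0.1975,  0.    ]))]
slab_edge top [(0.75, array([0.3657, 0.2246, 0.014 ]))]
slab_edge side [(0.57, array([0.3599, 0.2544, 0.014 ]))]
shim top [(0.41, array([0.3692, 0.228 , 0.    ]))]
shim side [(0.85, array([0.3672, 0.2147, 0.    ]))]
44.275
```

```bash
cat > fit.py <<'E'
from h import *
import pickle
from scipy.optimize import least_squares
def fit(nm,al,cols=(300,315,330,345)):
    im=cv2.imread(f'pics/{nm}.png'); c=pickle.load(open(nm+'.pkl','rb'))
    g=cv2.GaussianBlur(cv2.cvtColor(im,cv2.COLOR_BGR2GRAY),(3,3),0).astype(float); E=[]
    for col in (250,265,280)+cols:
        s=g[212:240,col]; k=int(np.argmax(s<125)); E.append(('n',col,212+k-(125-s[k])/(s[k-1]-s[k])))
    for row in (140,160,180,200):
        s=g[row,222:248]; E.append(('l',222+np.argmin(s),row)); s=g[row,350:378]; E.append(('r',350+np.argmin(s),row))
    print([(e[0],int(e[1]),round(float(e[2]),1)) for e in E])
    def S(p,x,y,z):
        d=x-.13; v=[d*np.cos(al)+z*np.sin(al)+.13,y,-d*np.sin(al)+z*np.cos(al)]
        return np.array([p[0],p[1],0])+R.from_euler('z',p[2]).as_matrix()@np.array(v)
    def res(p):
        a=proj(c,np.array([S(p,0,.075,.04),S(p,0,-.075,.04),S(p,.13,.075,.04),S(p,.13,-.075,.04)])); L=dict(n=(0,1),l=(0,2),r=(1,3)); o=[]
        for k,u,v in E:
            A,B=a[L[k][0]],a[L[k][1]]; t=(B-A)/np.linalg.norm(B-A); o.append(t[0]*(v-A[1])-t[1]*(u-A[0]))
        return np.array(o)
    r=least_squares(res,[.4,.27,np.radians(104)],loss='soft_l1'); print(nm,np.degrees(r.x[2]),'res',np.round(res(r.x),1))
    print('centre',S(r.x,.065,0,0),'edge',S(r.x,0,.035,0)); return r.x,S
if __name__=='__main__':
    fit('w2',0); fit('w7',.155,(295,345)); p,S=fit('w13',.1405)
    c=pickle.load(open('w13.pkl','rb')); im=cv2.imread('pics/w13.png'); h=cv2.cvtColor(im,cv2.COLOR_BGR2HSV)
    m=((h[...,1]>80)&(im.max(2)>150)).astype(np.uint8); m[:,300:]=0; m[:225]=0; m[:,:230]=0
    n,l,st,ce=cv2.connectedComponentsWithStats(m); k=1+np.argmax(st[1:,4]); print(st[k])
    cn=cv2.findContours((l==k).astype(np.uint8),0,1)[0][0][:,0]; P=np.array([w2s(atz(c,u.astype(float),.012))*1000 for u in cn]).astype(np.float32)[:,:2]
    print(cv2.minAreaRect(P), 'edge stand',w2s(S(p,0,.035,0))*1000)
    P2=np.array([atz(c,u.astype(float),.012)[:2]*1000 for u in cn]).astype(np.float32); r=cv2.minAreaRect(P2); print(cv2.boxPoints(r))
E
python3 fit.py
```

```text
[('n', 250, 228.1), ('n', 265, 228.0), ('n', 280, 228.1), ('n', 300, 228.2), ('n', 315, 228.2), ('n', 330, 228.2), ('n', 345, 228.0), ('l', 233, 140.0), ('r', 356, 140.0), ('l', 232, 160.0), ('r', 357, 160.0), ('l', 232, 180.0), ('r', 376, 180.0), ('l', 231, 200.0), ('r', 359, 200.0)]
w2 104.04188319555172 res [-0.1 -0.2  0.   0.1  0.1  0.1 -0.1  0.9 -2.   0.3 -1.8  0.7 16.3  0.1
 -1.5]
centre [0.3844 0.3336 0.    ] edge [0.3662 0.2621 0.    ]
[('n', 250, 221.6), ('n', 265, 222.2), ('n', 280, 222.7), ('n', 295, 223.7), ('n', 345, 225.7), ('l', 234, 140.0), ('r', 359, 140.0), ('l', 232, 160.0), ('r', 360, 160.0), ('l', 230, 180.0), ('r', 360, 180.0), ('l', 228, 200.0), ('r', 362, 200.0)]
w7 101.63049783563898 res [-0.1 -0.1 -0.3  0.2  0.1  1.6 -1.5  1.4 -1.3  1.2 -2.1  1.  -0.9]
centre [0.3827 0.329  0.01  ] edge [0.3613 0.259  0.0201]
[('n', 250, 226.6), ('n', 265, 226.2), ('n', 280, 225.8), ('n', 300, 225.2), ('n', 315, 224.6), ('n', 330, 224.2), ('n', 345, 223.8), ('l', 237, 140.0), ('r', 356, 140.0), ('l', 237, 160.0), ('r', 350, 160.0), ('l', 237, 180.0), ('r', 367, 180.0), ('l', 237, 200.0), ('r', 369, 200.0)]
w13 105.56206042637541 res [ -0.1   0.    0.    0.1  -0.1  -0.1  -0.1   1.5  -7.3   1.6 -15.6   1.8
  -1.    1.9  -1.4]
centre [0.3892 0.3298 0.0091] edge [0.3727 0.2584 0.0182]
[ 249  235   28   66 1649]Traceback (most recent call last):
  File "fit.py", line 28, in <module>
    print(cv2.minAreaRect(P), 'edge stand',w2s(S(p,0,.035,0))*1000)
          ~~~~~~~~~~~~~~~^^^
cv2.error: OpenCV(4.12.0) /io/opencv/modules/imgproc/src/convhull.cpp:143: error: (-215:Assertion failed) total >= 0 && (depth == CV_32F || depth == CV_32S) in function 'convexHull'
```

```bash
sed -i 's/cv2.minAreaRect(P)/cv2.minAreaRect(np.ascontiguousarray(P))/; s/minAreaRect(P2)/minAreaRect(np.ascontiguousarray(P2))/' fit.py; python3 fit.py | tail -6; python3 - <<'E'
from h import *
import pickle
c=pickle.load(open('w13.pkl','rb')); im=cv2.imread('pics/w13.png')
print(im[225:250,262].tolist()); print(im[290:310,258].max(1).tolist())
# bar flat check in side pic
b=cv2.imread('pics/side13.png'); a=cv2.imread('pics/side0.png')
print('bar region diff side0 vs side13',np.abs(a[205:275,295:345].astype(int)-b[205:275,295:345]).mean())
E
```

```text
[ 249  235   28   66 1649]
((16.973316192626953, 72.63011169433594), (31.81914710998535, 76.72904968261719), 88.87508392333984) edge stand [55.281  60.3002 18.205 ]
[[346.1063 251.6268]
 [364.5063 177.1366]
 [395.397  184.767 ]
 [376.9969 259.2572]]
[[138, 154, 167], [120, 135, 146], [93, 106, 116], [81, 92, 101], [79, 90, 99], [79, 91, 101], [75, 90, 106], [64, 83, 108], [56, 76, 99], [62, 86, 112], [81, 114, 146], [92, 131, 166], [95, 135, 170], [94, 135, 170], [95, 135, 170], [95, 136, 171], [96, 137, 173], [102, 144, 178], [103, 148, 181], [104, 149, 183], [104, 149, 183], [104, 149, 182], [104, 149, 182], [103, 149, 182], [105, 149, 183]]
[171, 172, 175, 177, 180, 180, 181, 180, 176, 159, 133, 120, 118, 118, 117, 118, 117, 110, 96, 86]
bar region diff side0 vs side13 34.95209523809524
```

```bash
python3 - <<'E'
from h import *
import pickle
c=pickle.load(open('w13.pkl','rb')); im=cv2.imread('pics/w13.png'); h=cv2.cvtColor(im,cv2.COLOR_BGR2HSV)
for u in (252,258,264): print(u,[(r,int(h[r,u,0]),int(h[r,u,1]),int(im[r,u].max())) for r in range(292,326,2)])
for r in (234,236,300,302,304,306,308,310,312): print(r,w2s(atz(c,(258,r),.014))*1000)
y1=np.radians(102.2); d1=np.array([np.cos(y1),np.sin(y1),0]); nose=np.array([.362,.2587,.014])+.031*d1
print('pred tail px',proj(c,[nose-.12*d1]),'stand',w2s(nose-.12*d1)*1000,w2s(nose)*1000)
E
```

```text
252 [(292, 19, 108, 180), (294, 19, 107, 181), (296, 19, 108, 180), (298, 19, 109, 178), (300, 17, 119, 144), (302, 16, 120, 123), (304, 15, 119, 122), (306, 16, 122, 121), (308, 16, 91, 101), (310, 21, 51, 95), (312, 17, 52, 103), (314, 20, 50, 102), (316, 20, 50, 102), (318, 20, 50, 103), (320, 20, 50, 102), (322, 21, 48, 101), (324, 21, 48, 101)]
258 [(292, 16, 118, 175), (294, 16, 116, 180), (296, 17, 114, 181), (298, 17, 113, 176), (300, 16, 121, 133), (302, 16, 119, 118), (304, 16, 120, 117), (306, 16, 120, 117), (308, 16, 98, 96), (310, 21, 54, 90), (312, 20, 50, 101), (314, 20, 54, 100), (316, 20, 54, 100), (318, 21, 51, 100), (320, 18, 50, 101), (322, 19, 48, 101), (324, 20, 50, 103)]
264 [(292, 16, 115, 179), (294, 16, 116, 180), (296, 16, 117, 179), (298, 16, 119, 172), (300, 16, 121, 126), (302, 16, 122, 117), (304, 15, 118, 121), (306, 15, 120, 121), (308, 16, 98, 99), (310, 20, 57, 90), (312, 20, 54, 99), (314, 21, 54, 100), (316, 20, 52, 99), (318, 20, 51, 100), (320, 21, 51, 100), (322, 21, 51, 100), (324, 20, 53, 101)]
234 [56.464  77.5726 14.    ]
236 [54.0584 77.6019 14.    ]
300 [-21.0805  78.5588  14.    ]
302 [-23.3779  78.5895  14.    ]
304 [-25.6727  78.6202  14.    ]
306 [-27.9648  78.6509  14.    ]
308 [-30.2543  78.6817  14.    ]
310 [-32.5413  78.7126  14.    ]
312 [-34.8257  78.7435  14.    ]
pred tail px [[261.1978 308.1857]] stand [-30.5323  74.9482  14.    ] [89.3244 69.0863 14.    ]
```

```bash
python3 - <<'E'
from h import *
s=manip.read_state(); print(s['t'],s['ft_force'],s['ee_pos'])
job.hand_in()
E
```

```text
44.275 [ 0.645  -0.0015  0.7195] [0.385 0.22  0.28 ]
the job is handed in; nothing more can be done
```

The job is handed in at 44.3 s on the robot's clock. The slab is propped on the shim, the bar is back on the worktop, and the robot was clear of everything. The hand-in gave no verdict.

**What was done, in order:** I hooked the bar's toe into the notch over the ridge, levered it down and swung it under the steel hook. After I let go, the bar alone kept the slab's near edge about 20 mm up. I slid the shim in flat on the worktop with almost no force, after one false force stop. Then I took the bar again, swung it out, let the slab down on the shim and laid the bar near where it had started.

**Last checks:** I had used up the picture views after the swing, so everything since then was judged by numbers only.
- **Shim:** it is about 33–34 mm under the edge (30 mm asked; it was 30 mm before the slab came down). It sits about 10 mm off the middle of the solid part, but wholly on it.
- **Slab:** it did not stay exactly put. Dragged by the bar, it ended about 6 mm and 1.5° from where it began. I left it there so as not to disturb the shim.
- **Bar:** the top and side cameras put it within about 12 mm of its starting spot. One top-camera report of its tip pointed at the look-alike. The side camera's before-and-after pictures of that spot did differ. That it lies flat is inferred from how it was set down, not seen.
- **Stamp and clay ring:** both were found within about 1 cm of where they started, which is within the networks' scatter, and the arm's path kept clear of them.

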